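# Lay the standing meeple down and push the organiser drawers shut

## Robot

A 7-joint arm with a two-finger parallel gripper is mounted at the origin on the work surface. World frame = base frame: x ahead of the robot, y to its left, z up, the work surface at z = 0. Lengths are in m, angles in rad, forces in N, time in s.
With the tool pointing down it reaches from about 0.4 to 0.875 m from the base axis. Payload 19.3 kg.
Tool frame: the origin (TCP) lies at the very end of the fingers, on their centre line; the grasp point (between the pads) lies robot.pinch_z behind it (robot.pinch_z is the distance from the TCP to the grasp point, in m); z points along the fingers, y is the line along which they close (so a half turn about z gives the same grasp; the last joint's range is limited). The gripper opens to 85 mm and grips with 20 to 120 N. Pads are 22 mm wide; open, the fingers measure 114 mm over their backs; the gripper's body (76 mm by 85 mm) begins 54 mm behind the grasp point. The pads swing forward as they close: fully open they stand 13 mm farther back than shut.
Start: joints at [-1.214, 0.521, -0.036, 1.599, 0.021, 1.021, -0.113], TCP at [0.259, 0.569, 0.199] pointing down, gripper open.
Joint ranges: [-2.91, 2.91], [-0.3, 2.13], [-1.5, 1.42], [0.17, 2.43], [-1.26, 4.41], [0.16, 1.93], [-2.52, 2.52]. Speed limits (rad/s): [1.89, 1.89, 2.39, 2.39, 3.01, 3.01, 3.01].

## Interface

Orientations are given as [roll, pitch, yaw] about the fixed x, y, z axes, in that order (R = Rz(yaw) Ry(pitch) Rx(roll)).
In Python, from bench import robot gives the robot as it stands.
- The arm moves only by the tool servo_tool, never from a script. Its argument "rows" is a list of rows, each an object with "offset": the shift along the tool's x, y, z scaled (see below), a list of three; "roll": the turn about the tool's z scaled (see below); "hand": the closure in counts, from 0 (fully open) to 255 (shut). A call has 1 to 20 rows; each row is the pose to reach, as a shift and turn from the pose commanded when the call began, along the tool's axes at that moment; what a row does not reach only later rows make up. The controller multiplies each number of a shift by 15 cm and each number of a turn by 90 degrees. A row lasts 1/12 s, in which the tool goes at most 41.7 mm and 7.16 degrees, less where a joint would pass 70% of its speed; a pose out of reach is approached as far as the arm can. A call with a number of a shift or a turn outside -1 to 1 is refused whole. A call with a gripper value outside its range is refused whole. The fingers move at their own pace and stop on an object; "squeeze" is the grip in N (left out, the last holds). Time passes only in rows, so rows that repeat a pose let the fingers close. It gives the time, the measured TCP pose, the force, the opening and the grip force at its end, in the units of the state.
- robot.get_obs(): the state, without advancing time (a new reading comes with each control period).
- robot.snapshot(name): name is "scene" or "top"; returns (picture, depth): 384x512x3 uint8, blue, green, red; 384x512 float32, m along the optical axis (not along the pixel's ray), 0 where there is no reading.
- robot.camera_info(name): a dict with "vertical_fov" (degrees; the focal length in pixels is half the picture's height over the tangent of half this angle, whatever the lens; pixels are square), "cx", "cy" (the principal point, pixels), "distortion" ([k1, k2, p1, p2, k3] as OpenCV has them; the pictures are not rectified), "R" (3x3) and "t" (3): a world point X has camera coordinates R X + t. Camera axes: x right, y down, z forward; pixel columns grow to the right and rows downward; lengths in m; the calibration is good to about 2 mm. A picture is of the moment at which its call begins. camera_info takes no time and is no camera call.
- robot.job_done(): hands the job in; it is judged then, once.
The state is a dict: "time_s": time; "joint_pos": joint angles; "qvel": joint speeds; "joint_efforts": joint torques, N m; "tool_pos": TCP position; "eef_rot": TCP orientation; "force": force on the tool from outside, world axes, zero at the start; "ft_torque": the same for the moment, N m; "grip_width": opening from 0.0 (shut) to 1.0 (fully open); "grip_force": force on a finger pad.
Only numpy, scipy, OpenCV 4.12 (cv2) and the standard library are available. Lean on these libraries where they do the work, as an engineer would, in place of code of your own. Each camera call takes 0.05 s, during which the arm holds its last target. There are 200 camera calls.

## Task

The game is being put away: both drawers of the bamboo organiser are still out, and the red meeple has been left standing in one of them, too tall to pass under the organiser's top. With the fingertips, tip the red meeple over so that it lies down in its drawer, and only then push that drawer in; push both drawers gently and fully shut, flush with the organiser's front. Do not pick anything up, keep every meeple in its drawer, and leave the jar, the timer and the dice tray where they stand.

Things in the scene. Friction and masses are not known exactly. Their poses are not given: they have to be found in the camera images.
- organiser: Bamboo organiser 310 wide (y), 200 deep (x), 60 mm high, plus a 10 mm rim at sides and back; immovable. Origin: on the laminate under the middle of its front face; x runs to its back, y to its left, z up. Its top board starts at the front face (x = 0), underside 50 mm above the laminate. Two drawers side by side, middles at y = +75 and -75 mm, slide out of the front towards -x.
- drawer_left (a joint): How far the left drawer (organiser y = +75 mm) stands out, in m: 0 is fully shut and flush, up to 0.16. It slides with about 1 to 2 N of friction and stays where it is left; pushing its front towards the organiser's +x shuts it.
- drawer_right (a joint): The same for the right drawer (organiser y = -75 mm).
- drawer_left_front (a point): Middle of the outer face of the left drawer's front, 29 mm above the laminate; x points the way it is pushed shut. Front 137 wide, 10 thick, from 9 to 49 mm above the laminate, with a notch 36 wide, 12 mm deep in the middle of its upper edge. Behind it an open tray 124 wide, 168 mm long inside; floor 15 mm and 6 mm thick walls' top 41 mm above the laminate. Nothing sticks out of the front.
- drawer_right_front (a point): The same for the right drawer.
- red_center (a point): Centre of the red acrylic meeple (44 tall, 38 wide, 14 mm thick, 16 g), standing in either drawer, 60 to 70 mm before the organiser's front face, within 10 mm of the drawer's middle line. x: thin way, y: wide way, z: to its head. The thin way lies within 0.35 rad of the organiser's y: it tips sideways, with room on both sides. Standing, its head (17 mm wide) spans 42 to 59 mm above the laminate.
- blue_center (a point): Centre of the blue meeple, same size, lying flat (14 mm high) in the front part of the other drawer.
- yellow_center (a point): Centre of the yellow meeple, same size, lying flat in the left drawer near the edge of the organiser's top board.
- green_center (a point): Centre of the green meeple, same size, lying flat in the left drawer near the edge of the organiser's top board.
- purple_center (a point): Centre of the purple meeple, same size, lying flat in the right drawer near the edge of the organiser's top board.
- orange_center (a point): Centre of the orange meeple, same size, lying flat in the right drawer near the edge of the organiser's top board.
- jar: Frosted glass jar with a bamboo lid, 76 mm across, 92 mm high, beside the organiser's drawers on one side; origin at the centre of its underside. To be left alone.
- timer: Grey plastic timer, 60 x 80 x 34 mm with a small toggle switch on top (53 mm high in all), beside the drawers on the other side; origin at the centre of its underside. To be left alone.
- dice_tray: Black metal dice tray, 130 x 170 x 28 mm, holding two loose 20 mm dice, to the right of the organiser; origin at the centre of its underside. To be left alone.
Not all that is in view belongs to the job. Leave any pink look-alike of the part that bears red_center alone.

How it is judged:
On the way:
1. the red meeple lies down in its drawer while that drawer is still out (angle between red_center's own z axis and vertical above 1.1 rad and z of red_center in the frame of organiser between 0.015 and 0.045 m and ((y of red_center in the frame of organiser above 0 m and value of joint drawer_left above 0.085 m) or (y of red_center in the frame of organiser below 0 m and value of joint drawer_right above 0.085 m))), for 0.2 s.
At the end, for the whole second after the job is handed in: Both drawers are shut to within 4 mm of flush, the red meeple lies down (tipped more than 63 degrees) and at rest, and all six meeples are inside the drawers (value of joint each of drawer_left, drawer_right below 0.004 m and angle between red_center's own z axis and vertical above 1.1 rad and linear speed of meeple_red below 0.02 m/s and x of each of red_center, yellow_center, green_center, purple_center, orange_center, blue_center in the frame of organiser above 0 m and z of each of red_center, yellow_center, green_center, purple_center, orange_center, blue_center in the frame of organiser below 0.045 m); the robot touches nothing.
It fails at once if a meeple is lifted out of its drawer (the red one’s centre over 52 mm, another’s over 45 mm above the laminate) (height (world z) of red_center above 0.052 m or height (world z) of any of yellow_center, green_center, purple_center, orange_center, blue_center above 0.045 m).
It fails at once if a drawer is slammed (pushed in faster than 0.4 m/s) (velocity of joint any of drawer_left, drawer_right below -0.4 m/s).
It fails at once if the jar, the timer or the dice tray is shifted more than 15 mm or tipped (distance of any of jar, timer, dice_tray from where it was at the start of the episode above 0.015 m or angle between any of jar, timer, dice_tray's own z axis and vertical above 0.2 rad).
It also fails if it takes over 64 s, if anything falls off the work surface, if the arm or the gripper's body presses on something with over 40 N, if the wrist force passes 120 N, or if a joint passes its speed limit or range.

## Working session

There is one attempt and no reset: what is moved stays moved. The work goes in short steps, Python scripts to look and compute and a tool call to move; the robot and the scene stay as the last step left them, time stands still between calls to the robot, and variables do not carry over. Pictures are saved under pics/ and viewed, at most 11 in all, crops included, and the job is handed in when it is done.

Besides the shell and the picture viewer there is one more tool, called after "Request:" by a JSON object that holds its "method" and its "body". servo_tool: Moves the arm, as the interface text tells. Its arguments: {"type":"object","properties":{"rows":{"type":"array","items":{"type":"object","properties":{"offset":{"type":"array","items":{"type":"number","minimum":-1,"maximum":1}},"roll":{"type":"number","minimum":-1,"maximum":1},"hand":{"type":"number"}}}},"squeeze":{"type":"number"}},"required":["rows"]}

```bash
mkdir -p pics; ls
cat > h.py <<'E'
import numpy as np, cv2
from bench import robot
def cam(n):
    c=robot.camera_info(n); f=192/np.tan(np.radians(c["vertical_fov"])/2)
    K=np.array([[f,0,c["cx"]],[0,f,c["cy"]],[0,0,1]]); return K,np.array(c["distortion"]),np.array(c["R"]),np.array(c["t"])
def ray(n,uv):
    K,d,R,t=cam(n); p=cv2.undistortPoints(np.array(uv,float).reshape(-1,1,2),K,d).reshape(-1,2)
    return np.c_[p,np.ones(len(p))],R,t
def at_z(n,uv,z):
    r,R,t=ray(n,uv); o=-R.T@t; w=r@R; s=(z-o[2])/w[:,2]; return o+w*s[:,None]
def at_d(n,uv,D):
    r,R,t=ray(n,uv); d=np.array([D[int(round(v)),int(round(u))] for u,v in uv]); return (r*d[:,None]-t)@R
def cloud(n,D):
    K,d,R,t=cam(n); vv,uu=np.mgrid[:384,:512]
    r,_,_=ray(n,np.c_[uu.ravel(),vv.ravel()]); return ((r*D.reshape(-1,1)-t)@R).reshape(384,512,3)
E
python3 - <<'E'
from h import *
for n in("scene","top"):
    p,d=robot.snapshot(n); np.savez(f"{n}0.npz",p=p,d=d); cv2.imwrite(f"pics/{n}0.png",cv2.resize(p,(800,600),interpolation=cv2.INTER_CUBIC))
    K,ds,R,t=cam(n); print(n,-R.T@t,K[0,0],ds)
o=robot.get_obs(); print(o, robot.pinch_z)
E
```

```text
pics
scene [ 1.24085922 -0.21866349  0.68841237] 458.1819430634014 [-0.02395667  0.          0.          0.          0.        ]
top [0.33759353 0.02839092 1.15694126] 428.27138635124703 [0.04351423 0.         0.         0.         0.        ]
{'time_s': 0.1, 'joint_pos': array([-1.21421948,  0.52197111, -0.03634629,  1.59994321,  0.02122803,
        1.02109109, -0.11280577]), 'qvel': array([ 7.53067516e-04, -2.64313750e-03, -9.65350251e-04, -1.34902776e-05,
        1.08101595e-03,  5.81810192e-04, -5.50748762e-04]), 'joint_efforts': array([ 5.40859808e-03, -9.28483558e+01,  1.98496185e+00, -3.70537162e+01,
        1.82598241e-02,  5.33529615e-03, -6.62008893e-05]), 'tool_pos': array([0.25860486, 0.56862528, 0.19857548]), 'eef_rot': array([-3.14056936e+00,  8.57664400e-05,  2.71482998e+00]), 'force': array([ 0.16523923, -0.4714422 ,  0.48079642]), 'ft_torque': array([ 0.00936096,  0.04068822, -0.02051262]), 'grip_force': 0.0, 'grip_width': 0.9997083799240791} 0.0187
```

View pics/top0.png

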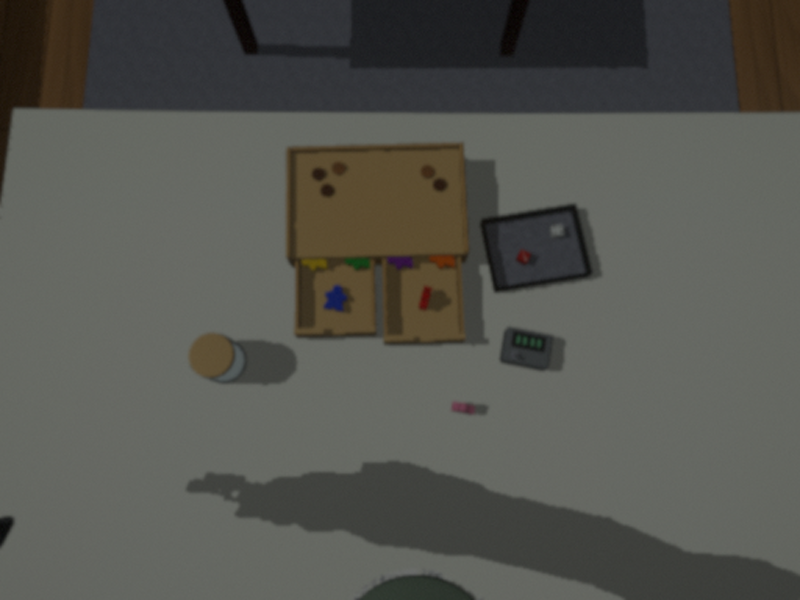

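View pics/scene0.png

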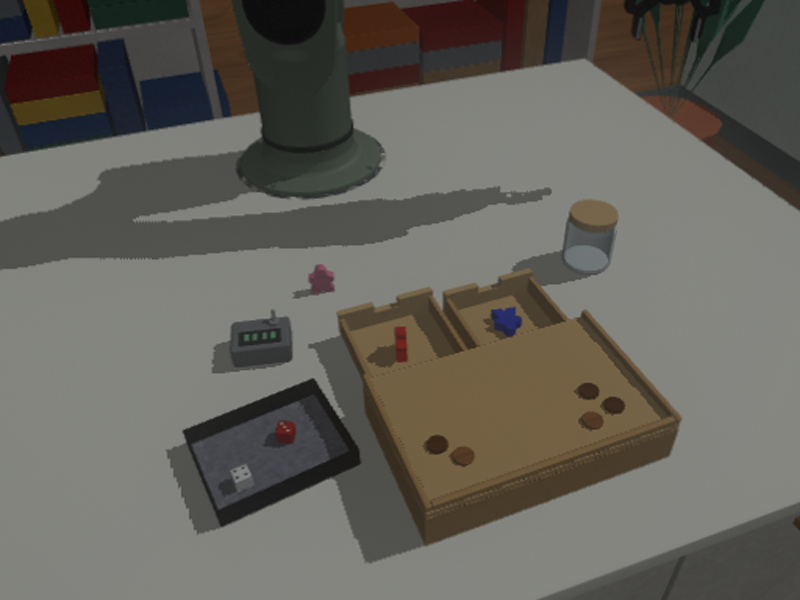

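Top view (800×600): the organiser's front edge runs along row ~260. The right drawer's front is near (424,341) and the left's near (336,334). The jar is at (215,357), the timer at (526,348) and the dice tray at (536,248).

There are three candidates for the red meeple:
- **(426,298), red and standing in the right drawer:** this fits, since it is in a drawer and just before the front face.
- **(463,407), pink and standing on the laminate:** this is the look-alike.
- **(525,257), red:** this is a die in the tray.

Next I'll measure and confirm with a crop.

Run:
```python
from h import *
a=np.load("top0.npz"); p,d=a["p"],a["d"]; C=cloud("top",d)
b=np.load("scene0.npz"); ps,D=b["p"],b["d"]; S=cloud("scene",D)
def plane(lab,m,C): 
    q=C[m]; print(lab,len(q),q.mean(0).round(4),q.min(0).round(4),q.max(0).round(4))
for n,(P,Q) in dict(top=(p,C),scene=(ps,S)).items():
    hsv=cv2.cvtColor(P,cv2.COLOR_BGR2HSV); h,s,v=[hsv[...,i].astype(int) for i in range(3)]
    red=((h<5)|(h>175))&(s>190)&(v>60); 
    box=np.zeros_like(red); 
    if n=="top": box[180:205,260:290]=1
    else: box[200:240,245:268]=1
    m=red&box; plane(n+" red",m,Q); q=Q[m]; 
    for lo,hi in((.042,.062),(.01,.042)):
        k=q[(q[:,2]>lo)&(q[:,2]<hi)]; 
        if len(k)>3: print("  z",lo,len(k),k.mean(0).round(4),np.linalg.eigh(np.cov(k[:,:2].T))[1][:,1].round(3),k.min(0).round(4),k.max(0).round(4))
# organiser front edge in top image: per column, board top z~.06, lowest row
g=[]
for u in range(192,294,4):
    col=C[:,u]; r=[i for i in range(110,200) if abs(col[i,2]-.06)<.004]
    if r: g.append(col[max(r)])
g=np.array(g); print("front edge",g[::4].round(4)); f=np.polyfit(g[:,1],g[:,0],1); print("x=",f)
# drawer fronts: upper edge z .049
for lab,us in(("L",range(196,236,3)),("R",range(250,292,3))):
    g=[]
    for u in us:
        r=[i for i in range(195,225) if .040<C[i,u,2]<.056]
        if r: g.append(C[max(r),u])
    g=np.array(g); print(lab,len(g),g.round(3).tolist())
# board sides
for v in(110,130,150):
    r=[i for i in range(150,330) if C[v,i,2]>.05 and C[v,i,2]<.08]; print(v,C[v,min(r)].round(4),C[v,max(r)].round(4))
cv2.imwrite("pics/crop0.png",np.hstack([cv2.resize(p[160:225,185:300],(460,260),interpolation=2),cv2.resize(ps[170:250,205:305],(325,260),interpolation=2)]))
```

```text
top red 47 [ 0.579  -0.0135  0.0515] [ 0.5661 -0.0199  0.0407] [ 0.5968 -0.0064  0.0629]
  z 0.042 42 [ 0.5787 -0.0132  0.0511] [-0.962  0.272] [ 0.5661 -0.0196  0.0424] [ 0.5966 -0.0064  0.0611]<stdin>:5: RuntimeWarning: Mean of empty slice.
  ret = um.true_divide(
Traceback (most recent call last):
ValueError: zero-size array to reduction operation minimum which has no identity
```

Run:
```python
from h import *
a=np.load("top0.npz"); p,d=a["p"],a["d"]; C=cloud("top",d)
b=np.load("scene0.npz"); ps,D=b["p"],b["d"]; S=cloud("scene",D)
print(ps[220,257],p[191,272])
for n,(P,Q) in dict(top=(p,C),scene=(ps,S)).items():
    B=P.astype(int); red=(B[...,2]>60)&(B[...,2]>2.5*B[...,1])&(B[...,2]>2.5*B[...,0])
    box=np.zeros_like(red)
    if n=="top": box[180:205,260:290]=1
    else: box[200:240,245:270]=1
    q=Q[red&box]; print(n,len(q))
    for lo,hi in((.047,.064),(.01,.047)):
        k=q[(q[:,2]>lo)&(q[:,2]<hi)]
        if len(k)>3: print("  z",lo,len(k),k.mean(0).round(4),np.linalg.eigh(np.cov(k[:,:2].T))[1][:,1].round(3),k.min(0).round(4),k.max(0).round(4))
g=[]
for u in range(192,294,4):
    col=C[:,u]; r=[i for i in range(110,200) if abs(col[i,2]-.06)<.004]
    if r: g.append(col[max(r)])
g=np.array(g); print("front edge",g[::4].round(4)); f=np.polyfit(g[:,1],g[:,0],1); print("x=",f)
for lab,us in(("L",range(196,236,4)),("R",range(250,292,4))):
    g=np.array([C[max(r),u] for u in us if (r:=[i for i in range(195,225) if .040<C[i,u,2]<.056])])
    print(lab,len(g),g.round(3).tolist())
for v in(110,130,150):
    r=[i for i in range(150,330) if C[v,i,2]>.05 and C[v,i,2]<.08]; print(v,C[v,min(r)].round(4),C[v,max(r)].round(4))
cv2.imwrite("pics/crop0.png",np.hstack([cv2.resize(p[160:225,185:300],(460,260),interpolation=2),cv2.resize(ps[170:250,205:305],(325,260),interpolation=2)]))
```

```text
[ 32  36 112] [13 17 79]
top 53
  z 0.047 32 [ 0.5811 -0.0141  0.0559] [-0.978  0.208] [ 0.5706 -0.0196  0.0473] [ 0.5923 -0.0086  0.0629]
  z 0.01 21 [ 0.5778 -0.0123  0.0437] [-0.974  0.226] [ 0.5661 -0.0199  0.0407] [ 0.5995 -0.0064  0.047 ]
scene 93
  z 0.047 36 [ 0.5902 -0.0146  0.0558] [-0.535  0.845] [ 0.5844 -0.0211  0.0473] [ 0.5971 -0.0084  0.0618]
  z 0.01 57 [ 0.5986 -0.0165  0.0341] [0.003 1.   ] [ 0.591  -0.0231  0.0181] [ 0.6043 -0.0106  0.0469]
front edge [[ 0.646   0.1985  0.0588]
 [ 0.6469  0.1563  0.0567]
 [ 0.649   0.1135  0.06  ]
 [ 0.6498  0.0711  0.0581]
 [ 0.653   0.0285  0.0576]
 [ 0.5795 -0.0139  0.0579]
 [ 0.6539 -0.0569  0.0561]]
x= [0.00410717 0.64732184]
L 6 [[0.517, 0.185, 0.046], [0.518, 0.175, 0.04], [0.519, 0.164, 0.047], [0.519, 0.111, 0.049], [0.52, 0.101, 0.045], [0.52, 0.091, 0.047]]
R 9 [[0.506, 0.043, 0.048], [0.506, 0.033, 0.05], [0.507, 0.022, 0.046], [0.506, 0.012, 0.053], [0.566, -0.009, 0.043], [0.51, -0.03, 0.042], [0.51, -0.04, 0.047], [0.51, -0.051, 0.048], [0.509, -0.061, 0.049]]
110 [0.7962 0.2264 0.0716] [ 0.7975 -0.0813  0.0732]
130 [0.7397 0.2243 0.0705] [ 0.7424 -0.0836  0.0684]
150 [0.6849 0.2226 0.0671] [ 0.6855 -0.0852  0.071 ]
```

View pics/crop0.png

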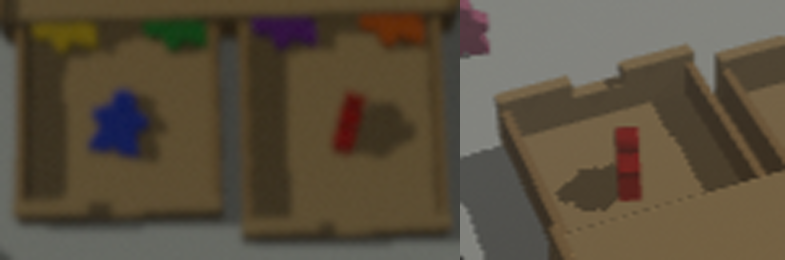

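The crop confirms it. The red meeple stands alone in the right drawer, at top-crop (348,123), with its thin side along the organiser's y axis. Blue lies flat in the left drawer, and the pink piece is outside on the laminate.

Measured positions:
- **Organiser origin:** about (0.650, 0.067), yaw about +0.033.
- **Red meeple:** about (0.581, -0.014), with its thin direction along (0.21, 0.98).
- **Drawers:** right out about 0.145 m, left about 0.13 m.

There is more room on the +y side, so I'll push from the -y side.

Request:
{"method": "servo_tool", "body": {"rows": [{"offset":[-1,-0.8,0],"roll":-0.138,"hand":255},{"offset":[-1,-0.8,0],"roll":-0.138,"hand":255},{"offset":[-1,-0.8,0],"roll":-0.138,"hand":255},{"offset":[-1,-0.8,0],"roll":-0.138,"hand":255},{"offset":[-1,-0.8,0],"roll":-0.138,"hand":255},{"offset":[-1,-0.8,0],"roll":-0.138,"hand":255}], "squeeze": 20}}

```text
time_s: 0.6
tool_pos: [0.3487, 0.3923, 0.1992]
eef_rot: [-3.14, 0.001, 2.925]
force: [0.3, 0.4, 0.3]
grip_width: 0.143
grip_force: 0.0
```

```bash
cat >> h.py <<'E'
from scipy.spatial.transform import Rotation as Ro
def plan(pos,yaw=None):
    o=robot.get_obs(); R=Ro.from_euler("xyz",o["eef_rot"]); m=R.inv().apply(np.array(pos)-o["tool_pos"])
    print("t",o["time_s"],"tcp",o["tool_pos"].round(4),"yaw",o["eef_rot"].round(3),"F",o["force"].round(1),"w",round(o["grip_width"],3))
    print("offset",(m/.15).round(3),"roll",None if yaw is None else round((R.inv()*Ro.from_euler("xyz",[np.pi,0,yaw])).as_rotvec()[2]/(np.pi/2),3))
E
python3 -c "
from h import *
plan([.573,-.053,.15],2.93)"
```

```text
t 0.6 tcp [0.3487 0.3923 0.1992] yaw [-3.140e+00  1.000e-03  2.925e+00] F [0.3 0.4 0.3] w 0.143
offset [-2.098 -2.577  0.336] roll -0.003
```

Request:
{"method": "servo_tool", "body": {"rows": [{"offset":[-0.8,-1,0.1],"hand":255},{"offset":[-0.8,-1,0.1],"hand":255},{"offset":[-0.8,-1,0.1],"hand":255},{"offset":[-0.8,-1,0.1],"hand":255},{"offset":[-0.8,-1,0.1],"hand":255}]}}

```text
invalid input at $.rows[0]: expected keys offset, roll, hand
```

Request:
{"method": "servo_tool", "body": {"rows": [{"offset":[-0.8,-1,0.1],"hand":255},{"offset":[-0.8,-1,0.1],"hand":255},{"offset":[-0.8,-1,0.1],"hand":255},{"offset":[-0.8,-1,0.1],"hand":255},{"offset":[-0.8,-1,0.1],"hand":255},{"offset":[-0.8,-1,0.1],"hand":255}]}}

```text
invalid input at $.rows[0]: expected keys offset, roll, hand
```

```bash
python3 -c "
from h import *
plan([.573,-.053,.11],2.93)"
```

```text
t 0.6 tcp [0.3487 0.3923 0.1992] yaw [-3.140e+00  1.000e-03  2.925e+00] F [0.3 0.4 0.3] w 0.143
offset [-2.097 -2.577  0.602] roll -0.003
```

Request:
{"method": "servo_tool", "body": {"rows": [{"offset":[-0.8,-1,0.1],"roll":0,"hand":255},{"offset":[-0.8,-1,0.1],"roll":0,"hand":255},{"offset":[-0.8,-1,0.1],"roll":0,"hand":255},{"offset":[-0.8,-1,0.1],"roll":0,"hand":255},{"offset":[-0.8,-1,0.1],"roll":0,"hand":255}]}}

```text
time_s: 1.02
tool_pos: [0.4328, 0.2221, 0.1838]
eef_rot: [-3.14, 0.0, 2.929]
force: [-0.3, -1.3, -1.0]
grip_width: -0.001
grip_force: 0.0
```

Request:
{"method": "servo_tool", "body": {"rows": [{"offset":[-0.8,-1,0.1],"roll":0,"hand":255},{"offset":[-0.8,-1,0.1],"roll":0,"hand":255},{"offset":[-0.8,-1,0.1],"roll":0,"hand":255},{"offset":[-0.8,-1,0.1],"roll":0,"hand":255},{"offset":[-0.8,-1,0.1],"roll":0,"hand":255},{"offset":[-0.8,-1,0.1],"roll":0,"hand":255}]}}

```text
time_s: 1.52
tool_pos: [0.5193, 0.0487, 0.1685]
eef_rot: [-3.14, 0.0, 2.925]
force: [-0.5, -1.1, -0.3]
grip_width: -0.001
grip_force: 0.0
```

```bash
python3 -c "
from h import *
plan([.573,-.053,.11],2.93)"
```

```text
t 1.5167 tcp [0.5193 0.0487 0.1685] yaw [-3.14   0.     2.925] F [-0.5 -1.1 -0.3] w -0.001
offset [-0.495 -0.584  0.391] roll -0.003
```

Request:
{"method": "servo_tool", "body": {"rows": [{"offset":[-0.5,-0.58,0.39],"roll":0,"hand":255},{"offset":[-0.5,-0.58,0.39],"roll":0,"hand":255},{"offset":[-0.5,-0.58,0.39],"roll":0,"hand":255},{"offset":[-0.5,-0.58,0.39],"roll":0,"hand":255},{"offset":[-0.5,-0.58,0.39],"roll":0,"hand":255},{"offset":[-0.5,-0.58,0.39],"roll":0,"hand":255}]}}

```text
time_s: 2.02
tool_pos: [0.5727, -0.0458, 0.1103]
eef_rot: [3.141, -0.001, 2.932]
force: [-0.4, 0.1, 0.8]
grip_width: 0.004
grip_force: 0.0
```

Run:
```python
from h import *
plan([.573,-.053,.05],2.93)
p,d=robot.snapshot("scene"); q,e=robot.snapshot("top")
cv2.imwrite("pics/near.png",np.hstack([cv2.resize(p[100:260,190:370],(450,400),interpolation=2),cv2.resize(q[150:230,230:300],(350,400),interpolation=2)]))
```

```text
t 2.0167 tcp [ 0.5727 -0.0458  0.1103] yaw [ 3.141e+00 -1.000e-03  2.932e+00] F [-0.4  0.1  0.8] w 0.004
offset [-0.013 -0.047  0.402] roll 0.001
```

View pics/near.png

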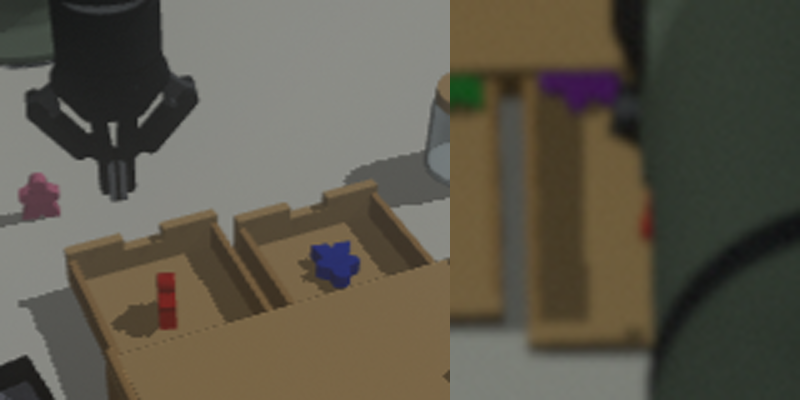

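The picture shows the shut fingertips at crop (118,190), above and to the -y side of the red meeple at (166,300), which is still upright. I'll lower to z ≈ 0.05.

Request:
{"method": "servo_tool", "body": {"rows": [{"offset":[-0.01,-0.04,0.2],"roll":0,"hand":255},{"offset":[-0.02,-0.04,0.4],"roll":0,"hand":255},{"offset":[-0.02,-0.04,0.4],"roll":0,"hand":255},{"offset":[-0.02,-0.04,0.4],"roll":0,"hand":255},{"offset":[-0.02,-0.04,0.4],"roll":0,"hand":255}]}}

```text
time_s: 2.53
tool_pos: [0.5753, -0.0523, 0.0522]
eef_rot: [3.141, 0.001, 2.932]
force: [0.4, 0.1, 0.9]
grip_width: 0.0
grip_force: 0.0
```

```bash
python3 -c "
from h import *
plan([.581,-.014,.05],2.93)"
```

```text
t 2.5333 tcp [ 0.5753 -0.0523  0.0522] yaw [3.141e+00 1.000e-03 2.932e+00] F [0.4 0.1 0.9] w 0.0
offset [0.016 0.258 0.015] roll 0.002
```

Request:
{"method": "servo_tool", "body": {"rows": [{"offset":[0.02,0.04,0],"roll":0,"hand":255},{"offset":[0.02,0.08,0],"roll":0,"hand":255},{"offset":[0.02,0.1,0],"roll":0,"hand":255},{"offset":[0.02,0.12,0],"roll":0,"hand":255},{"offset":[0.02,0.14,0],"roll":0,"hand":255},{"offset":[0.02,0.16,0],"roll":0,"hand":255},{"offset":[0.02,0.18,0],"roll":0,"hand":255},{"offset":[0.02,0.2,0],"roll":0,"hand":255},{"offset":[0.02,0.22,0],"roll":0,"hand":255},{"offset":[0.02,0.24,0],"roll":0,"hand":255},{"offset":[0.02,0.25,0],"roll":0,"hand":255},{"offset":[0.02,0.25,0],"roll":0,"hand":255}]}}

```text
time_s: 3.53
tool_pos: [0.5796, -0.0153, 0.0506]
eef_rot: [3.141, -0.0, 2.932]
force: [-0.5, -0.3, -0.1]
grip_width: -0.003
grip_force: 0.0
```

Run:
```python
from h import *
plan([.581,-.014,.05],2.93)
p,d=robot.snapshot("scene")
cv2.imwrite("pics/tip.png",cv2.resize(p[130:260,190:370],(540,390),interpolation=2))
```

```text
t 3.5333 tcp [ 0.5796 -0.0153  0.0506] yaw [ 3.141 -0.     2.932] F [-0.5 -0.3 -0.1] w -0.003
offset [-0.007  0.011  0.004] roll 0.001
```

View pics/tip.png

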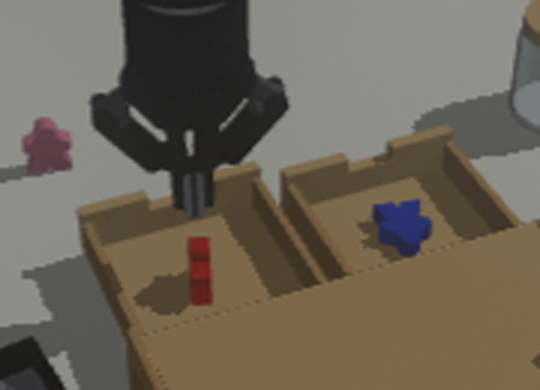

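Run:
```python
from h import *
K,ds,R,t=cam("scene"); o=robot.get_obs()
X=np.array([o["tool_pos"],[.581,-.014,.059],[.581,-.014,.037],[.59,-.014,.059]])
u=cv2.projectPoints(X,cv2.Rodrigues(R)[0],t,K,ds)[0].reshape(-1,2); print(u.round(1),((u-[190,130])*3).round(0))
p,d=robot.snapshot("scene"); S=cloud("scene",d)
for v in range(186,236,3): print(v,[(S[v,c]*1000).round(0).astype(int).tolist() for c in(252,256,260)],p[v,256])
```

```text
[[254.  212.1]
 [254.9 209.3]
 [255.2 217.2]
 [256.3 212.1]] [[192. 246.]
 [195. 238.]
 [196. 262.]
 [199. 246.]]
186 [[588, -20, 127], [590, -13, 127], [592, -5, 127]] [31 34 35]
189 [[587, -20, 120], [590, -13, 120], [588, -4, 115]] [68 67 66]
192 [[589, -21, 114], [591, -13, 113], [588, -4, 108]] [67 67 66]
195 [[587, -21, 104], [588, -13, 103], [587, -4, 99]] [65 65 64]
198 [[588, -21, 98], [590, -14, 97], [517, 19, 27]] [64 64 63]
201 [[588, -21, 89], [590, -14, 89], [517, 18, 19]] [61 62 61]
204 [[517, 0, 16], [521, 8, 16], [524, 16, 16]] [ 74 104 123]
207 [[529, -4, 18], [532, 4, 18], [533, 13, 17]] [ 74 104 123]
210 [[536, -7, 16], [586, -13, 62], [544, 9, 18]] [ 31  36 119]
213 [[546, -10, 17], [590, -15, 56], [550, 7, 15]] [ 30  35 110]
216 [[555, -13, 18], [592, -16, 50], [561, 3, 18]] [26 32 78]
219 [[565, -16, 19], [597, -17, 47], [570, 0, 17]] [ 31  36 118]
222 [[572, -19, 17], [601, -19, 43], [580, -4, 19]] [ 31  35 120]
225 [[581, -22, 17], [597, -18, 30], [586, -6, 16]] [27 33 92]
228 [[589, -24, 16], [599, -19, 24], [594, -8, 15]] [28 34 93]
231 [[599, -28, 18], [600, -19, 16], [603, -12, 16]] [ 34  44 101]
234 [[605, -30, 16], [610, -23, 19], [612, -15, 17]] [ 73 104 124]
```

Run:
```python
from h import *
p,d=robot.snapshot("scene"); S=cloud("scene",d)
for v in range(150,206,2):
    k=[c for c in range(215,300) if .54<S[v,c,0]<.66 and -.09<S[v,c,1]<.06 and S[v,c,2]>.064]
    if k: q=S[v,k]; print(v,k[0],k[-1],q.mean(0).round(3),"y",q[:,1].min().round(3),q[:,1].max().round(3))
plan([0.58,-.052,.05])
print(robot.get_obs()["joint_pos"].round(3))
```

```text
150 231 273 [ 0.605 -0.022  0.224] y -0.053 0.026
152 231 273 [ 0.606 -0.023  0.22 ] y -0.053 0.021
154 229 274 [ 0.602 -0.023  0.213] y -0.055 0.023
156 229 282 [ 0.597 -0.013  0.203] y -0.056 0.045
158 229 283 [ 0.589 -0.01   0.192] y -0.057 0.044
160 226 284 [ 0.589 -0.012  0.188] y -0.061 0.044
162 220 284 [ 0.587 -0.018  0.184] y -0.072 0.042
164 220 285 [ 0.588 -0.017  0.18 ] y -0.073 0.041
166 220 285 [ 0.589 -0.017  0.176] y -0.074 0.041
168 220 283 [ 0.588 -0.018  0.171] y -0.076 0.038
170 220 281 [ 0.588 -0.02   0.166] y -0.077 0.034
172 221 279 [ 0.586 -0.021  0.161] y -0.076 0.03
174 223 277 [ 0.586 -0.021  0.155] y -0.072 0.027
176 225 275 [ 0.586 -0.022  0.151] y -0.069 0.024
178 228 274 [ 0.587 -0.021  0.147] y -0.064 0.021
180 230 272 [ 0.587 -0.022  0.143] y -0.061 0.017
182 233 270 [ 0.588 -0.021  0.138] y -0.056 0.013
184 235 268 [ 0.588 -0.022  0.133] y -0.053 0.009
186 237 260 [ 0.587 -0.027  0.129] y -0.049 -0.006
188 246 260 [ 0.587 -0.018  0.121] y -0.029 -0.004
190 246 260 [ 0.586 -0.018  0.115] y -0.029 -0.004
192 247 260 [ 0.587 -0.017  0.111] y -0.029 -0.005
194 247 260 [ 0.587 -0.017  0.106] y -0.03 -0.005
196 247 260 [ 0.587 -0.018  0.101] y -0.03 -0.005
198 247 259 [ 0.587 -0.019  0.096] y -0.03 -0.007
200 251 257 [ 0.59  -0.018  0.093] y -0.023 -0.012
202 251 252 [ 0.587 -0.022  0.087] y -0.024 -0.021
t 3.6833 tcp [ 0.5795 -0.016   0.0506] yaw [-3.141 -0.     2.931] F [-0.2 -0.3 -0.2] w -0.0
offset [-0.053 -0.234  0.004] roll None
[-0.119  0.648  0.064  1.839 -0.063  0.657  1.342]
```

The picture shows the fingertips (crop 197,215) hovering about 30 mm above the meeple's head, which is untouched. The depth points agree: the real fingertips sit about 35 mm higher than the reported TCP, while x and y match. I'll back off to the side, go lower in small steps and check the tip height by camera.

Request:
{"method": "servo_tool", "body": {"rows": [{"offset":[0,-0.12,0],"roll":0,"hand":255},{"offset":[0,-0.25,0],"roll":0,"hand":255},{"offset":[0,-0.25,0.05],"roll":0,"hand":255},{"offset":[0,-0.25,0.1],"roll":0,"hand":255},{"offset":[0,-0.25,0.14],"roll":0,"hand":255},{"offset":[0,-0.25,0.14],"roll":0,"hand":255},{"offset":[0,-0.25,0.14],"roll":0,"hand":255}]}}

```text
time_s: 4.27
tool_pos: [0.5715, -0.0517, 0.0291]
eef_rot: [3.142, -0.001, 2.932]
force: [-0.8, -0.3, 0.6]
grip_width: -0.003
grip_force: 0.0
```

```bash
cat >> h.py <<'E'
def tip():
    p,d=robot.snapshot("scene"); S=cloud("scene",d); o=robot.get_obs()["tool_pos"]
    q=p.astype(int); gray=(np.ptp(q,axis=2)<12)&(q.mean(2)<95)
    m=gray&(abs(S[...,0]-o[0]-.008)<.022)&(abs(S[...,1]-o[1])<.02)&(S[...,2]>.03)
    v,u=np.nonzero(m); k=v>=v.max()-2; print("tip rows",v.max(),S[v[k],u[k]].mean(0).round(4),"lowest z",S[v,u,2].min().round(4))
    return p,S
E
python3 -c "
from h import *
plan([.581,-.014,.03],2.93); p,S=tip()
cv2.imwrite('pics/low.png',cv2.resize(p[130:260,190:370],(540,390),interpolation=2))"
```

```text
t 4.2667 tcp [ 0.5715 -0.0517  0.0291] yaw [ 3.142e+00 -1.000e-03  2.932e+00] F [-0.8 -0.3  0.6] w -0.003
offset [-0.01   0.259 -0.006] roll 0.002
tip rows 211 [ 0.5809 -0.0538  0.0703] lowest z 0.0667
```

View pics/low.png

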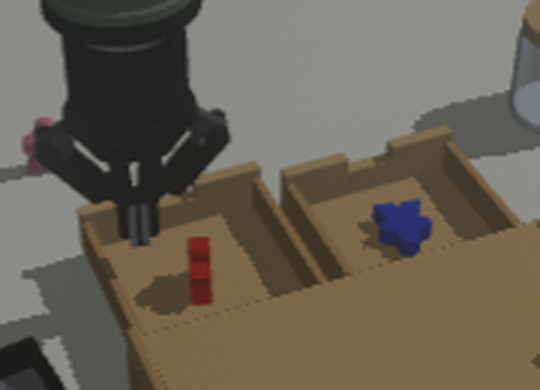

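The fingertips (crop 140,243) sit at z ≈ 0.067 while the reported TCP reads 0.029, so the offset is a steady +37 mm. I'll lower another 17 mm so the tips are at about 0.05.

Request:
{"method": "servo_tool", "body": {"rows": [{"offset":[-0.01,0,0.04],"roll":0,"hand":255},{"offset":[-0.02,0,0.08],"roll":0,"hand":255},{"offset":[-0.02,0,0.11],"roll":0,"hand":255},{"offset":[-0.02,0,0.11],"roll":0,"hand":255}]}}

```text
time_s: 4.65
tool_pos: [0.5741, -0.053, 0.0119]
eef_rot: [-3.141, -0.001, 2.932]
force: [-1.4, -0.1, -0.2]
grip_width: 0.004
grip_force: 0.0
```

```bash
python3 -c "
from h import *
plan([.581,-.014,.012],2.93); tip()"
```

```text
t 4.65 tcp [ 0.5741 -0.053   0.0119] yaw [-3.141e+00 -1.000e-03  2.932e+00] F [-1.4 -0.1 -0.2] w 0.004
offset [ 0.009  0.264 -0.001] roll 0.001
tip rows 218 [ 0.5833 -0.0551  0.0535] lowest z 0.0491
```

Request:
{"method": "servo_tool", "body": {"rows": [{"offset":[-0.02,0.05,0],"roll":0,"hand":255},{"offset":[-0.02,0.1,0],"roll":0,"hand":255},{"offset":[-0.02,0.12,0],"roll":0,"hand":255},{"offset":[-0.02,0.14,0],"roll":0,"hand":255},{"offset":[-0.02,0.16,0],"roll":0,"hand":255},{"offset":[-0.02,0.18,0],"roll":0,"hand":255},{"offset":[-0.02,0.2,0],"roll":0,"hand":255},{"offset":[-0.02,0.22,0],"roll":0,"hand":255},{"offset":[-0.02,0.24,0],"roll":0,"hand":255},{"offset":[-0.02,0.26,0],"roll":0,"hand":255},{"offset":[-0.02,0.27,0],"roll":0,"hand":255},{"offset":[-0.02,0.27,0],"roll":0,"hand":255}]}}

```text
time_s: 5.7
tool_pos: [0.5861, -0.0136, 0.0131]
eef_rot: [3.141, 0.0, 2.932]
force: [-0.9, 0.0, -0.6]
grip_width: 0.001
grip_force: 0.0
```

```bash
python3 -c "
from h import *
plan([.581,-.014,.012],2.93); p,S=tip()
cv2.imwrite('pics/tip2.png',cv2.resize(p[130:260,190:370],(540,390),interpolation=2))"
```

```text
t 5.7 tcp [ 0.5861 -0.0136  0.0131] yaw [3.141 0.    2.932] F [-0.9  0.  -0.6] w 0.001
offset [ 0.033 -0.009  0.007] roll 0.001
tip rows 217 [ 0.5956 -0.0159  0.0544] lowest z 0.0498
```

View pics/tip2.png

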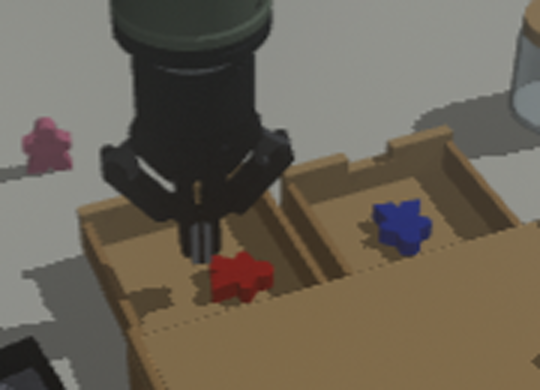

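The red meeple now lies flat in the right drawer (crop 242,276), clear of the fingers. I'll rise, turn square to the organiser and move in front of the right drawer.

Request:
{"method": "servo_tool", "body": {"rows": [{"offset":[0,0,-0.2],"roll":0,"hand":255},{"offset":[0,0,-0.36],"roll":0,"hand":255},{"offset":[0.25,-0.05,-0.36],"roll":-0.07,"hand":255},{"offset":[0.5,-0.1,-0.36],"roll":-0.155,"hand":255},{"offset":[0.79,-0.17,-0.36],"roll":-0.155,"hand":255},{"offset":[0.79,-0.17,-0.36],"roll":-0.155,"hand":255},{"offset":[0.79,-0.17,-0.36],"roll":-0.155,"hand":255}]}}

```text
time_s: 6.33
tool_pos: [0.4627, -0.0148, 0.0675]
eef_rot: [-3.141, -0.001, -3.109]
force: [0.8, 0.4, 1.1]
grip_width: -0.0
grip_force: 0.0
```

Run:
```python
from h import *
plan([.463,-.014,-.015],3.175)
q,e=robot.snapshot("top"); S=cloud("top",e); 
B=q.astype(int)
for lab,m in(("pink",(B[...,2]>1.4*B[...,1])&(B[...,2]>90)&(S[...,0]<.5)&(abs(S[...,1])<.2)),):
    if m.any(): print(lab,S[m].mean(0).round(3),m.sum())
```

```text
t 6.3333 tcp [ 0.4627 -0.0148  0.0675] yaw [-3.141e+00 -1.000e-03 -3.109e+00] F [0.8 0.4 1.1] w -0.0
offset [-0.002  0.005  0.55 ] roll -0.0
```

Request:
{"method": "servo_tool", "body": {"rows": [{"offset":[0,0,0.2],"roll":0,"hand":255},{"offset":[0,0,0.4],"roll":0,"hand":255},{"offset":[0,0,0.48],"roll":0,"hand":255},{"offset":[0,0,0.53],"roll":0,"hand":255},{"offset":[0,0,0.53],"roll":0,"hand":255}]}}

```text
time_s: 6.8
tool_pos: [0.4649, -0.0144, -0.0137]
eef_rot: [-3.141, -0.002, -3.108]
force: [-0.5, 0.0, 0.2]
grip_width: -0.0
grip_force: 0.0
```

Run:
```python
from h import *
plan([.64,-.009,-.013],3.175)
p,d=robot.snapshot("scene")
cv2.imwrite("pics/pre.png",cv2.resize(p[110:260,170:370],(640,480),interpolation=2))
```

```text
t 6.8 tcp [ 0.4649 -0.0144 -0.0137] yaw [-3.141e+00 -2.000e-03 -3.108e+00] F [-0.5  0.   0.2] w -0.0
offset [-1.168 -0.003 -0.006] roll -0.0
```

View pics/pre.png

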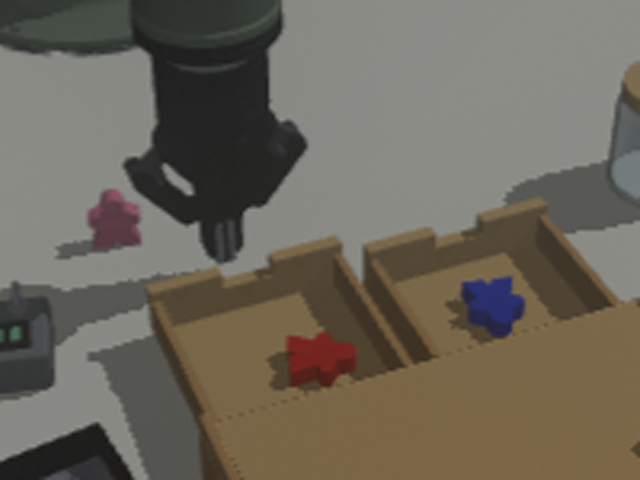

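Fingertips (crop 224,250) sit in front of the right drawer's notch (246,275), low and clear of everything. I'll push slowly along -tool x.

Request:
{"method": "servo_tool", "body": {"rows": [{"offset":[-0.05,0,0],"roll":0,"hand":255},{"offset":[-0.1,0,0],"roll":0,"hand":255},{"offset":[-0.15,0,0],"roll":0,"hand":255},{"offset":[-0.2,0,0],"roll":0,"hand":255},{"offset":[-0.24,0,0],"roll":0,"hand":255},{"offset":[-0.28,0,0],"roll":0,"hand":255},{"offset":[-0.32,0,0],"roll":0,"hand":255},{"offset":[-0.36,0,0],"roll":0,"hand":255},{"offset":[-0.4,0,0],"roll":0,"hand":255},{"offset":[-0.44,0,0],"roll":0,"hand":255},{"offset":[-0.48,0,0],"roll":0,"hand":255},{"offset":[-0.52,0,0],"roll":0,"hand":255},{"offset":[-0.56,0,0],"roll":0,"hand":255},{"offset":[-0.6,0,0],"roll":0,"hand":255},{"offset":[-0.64,0,0],"roll":0,"hand":255},{"offset":[-0.68,0,0],"roll":0,"hand":255},{"offset":[-0.72,0,0],"roll":0,"hand":255},{"offset":[-0.76,0,0],"roll":0,"hand":255},{"offset":[-0.8,0,0],"roll":0,"hand":255},{"offset":[-0.8,0,0],"roll":0,"hand":255}]}}

```text
time_s: 8.52
tool_pos: [0.5861, -0.0102, -0.0124]
eef_rot: [3.141, 0.001, -3.108]
force: [-0.3, 0.0, 0.4]
grip_width: -0.0
grip_force: 0.0
```

```bash
python3 -c "
from h import *
plan([.641,-.009,-.013],3.175); p,S=tip()
cv2.imwrite('pics/push1.png',cv2.resize(p[110:260,170:370],(640,480),interpolation=2))"
```

```text
t 8.5167 tcp [ 0.5861 -0.0102 -0.0124] yaw [ 3.141e+00  1.000e-03 -3.108e+00] F [-0.3  0.   0.4] w -0.0
offset [-0.366 -0.005  0.004] roll 0.0
tip rows 221 [ 0.5941 -0.0126  0.0413] lowest z 0.0357
```

View pics/push1.png

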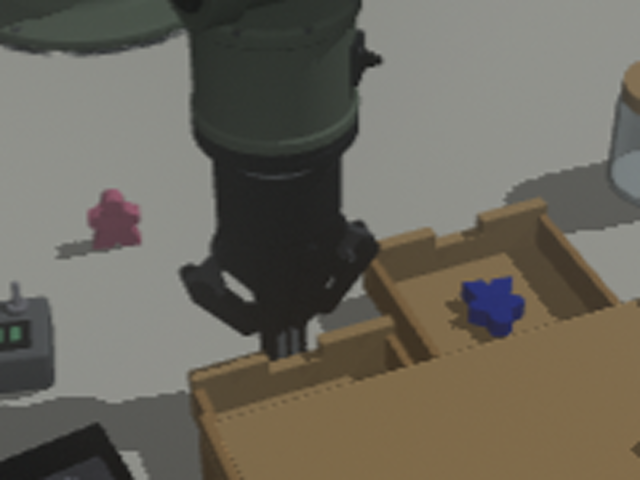

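The right drawer is moving in cleanly, with the fingers at its notch (crop 290,345) and the red meeple still lying inside. I'll continue, slower near flush.

Request:
{"method": "servo_tool", "body": {"rows": [{"offset":[-0.04,0,0],"roll":0,"hand":255},{"offset":[-0.08,0,0],"roll":0,"hand":255},{"offset":[-0.12,0,0],"roll":0,"hand":255},{"offset":[-0.16,0,0],"roll":0,"hand":255},{"offset":[-0.2,0,0],"roll":0,"hand":255},{"offset":[-0.23,0,0],"roll":0,"hand":255},{"offset":[-0.26,0,0],"roll":0,"hand":255},{"offset":[-0.28,0,0],"roll":0,"hand":255},{"offset":[-0.3,0,0],"roll":0,"hand":255},{"offset":[-0.31,0,0],"roll":0,"hand":255},{"offset":[-0.32,0,0],"roll":0,"hand":255},{"offset":[-0.33,0,0],"roll":0,"hand":255},{"offset":[-0.33,0,0],"roll":0,"hand":255}]}}

```text
time_s: 9.65
tool_pos: [0.6345, -0.0086, -0.0123]
eef_rot: [-3.142, 0.0, -3.108]
force: [-0.1, 0.1, 1.1]
grip_width: -0.004
grip_force: 0.0
```

Request:
{"method": "servo_tool", "body": {"rows": [{"offset":[-0.01,0,0],"roll":0,"hand":255},{"offset":[-0.02,0,0],"roll":0,"hand":255},{"offset":[-0.03,0,0],"roll":0,"hand":255},{"offset":[-0.03,0,0],"roll":0,"hand":255}]}}

```text
time_s: 9.98
tool_pos: [0.6391, -0.0086, -0.0124]
eef_rot: [-3.142, 0.0, -3.108]
force: [-0.3, -0.2, -0.0]
grip_width: 0.002
grip_force: 0.0
```

Request:
{"method": "servo_tool", "body": {"rows": [{"offset":[-0.01,0,0],"roll":0,"hand":255},{"offset":[-0.015,0,0],"roll":0,"hand":255},{"offset":[-0.02,0,0],"roll":0,"hand":255},{"offset":[-0.02,0,0],"roll":0,"hand":255}]}}

```text
time_s: 10.32
tool_pos: [0.642, -0.0084, -0.0124]
eef_rot: [-3.142, 0.0, -3.108]
force: [-0.1, 0.4, 0.9]
grip_width: 0.002
grip_force: 0.0
```

Request:
{"method": "servo_tool", "body": {"rows": [{"offset":[-0.01,0,0],"roll":0,"hand":255},{"offset":[-0.015,0,0],"roll":0,"hand":255},{"offset":[-0.02,0,0],"roll":0,"hand":255},{"offset":[-0.02,0,0],"roll":0,"hand":255}]}}

```text
time_s: 10.65
tool_pos: [0.6422, -0.0086, -0.0131]
eef_rot: [-3.141, -0.005, -3.108]
force: [-15.1, -0.7, 4.8]
grip_width: -0.0
grip_force: 0.0
```

The stop is reached at 15 N, so the right drawer is flush. I'll back straight out, then slide over in front of the left drawer.

Request:
{"method": "servo_tool", "body": {"rows": [{"offset":[0.1,0,0],"roll":0,"hand":255},{"offset":[0.3,0,0],"roll":0,"hand":255},{"offset":[0.5,0,0],"roll":0,"hand":255},{"offset":[0.7,0,0],"roll":0,"hand":255},{"offset":[0.9,0,0],"roll":0,"hand":255},{"offset":[1,0,0],"roll":0,"hand":255},{"offset":[1,0,0],"roll":0,"hand":255}]}}

```text
time_s: 11.23
tool_pos: [0.4917, -0.0137, -0.0122]
eef_rot: [-3.141, -0.002, -3.108]
force: [1.0, 0.5, -0.7]
grip_width: 0.001
grip_force: 0.0
```

Request:
{"method": "servo_tool", "body": {"rows": [{"offset":[0.12,0,0],"roll":0,"hand":255},{"offset":[0.12,0.2,0],"roll":0,"hand":255},{"offset":[0.12,0.4,0],"roll":0,"hand":255},{"offset":[0.12,0.6,0],"roll":0,"hand":255},{"offset":[0.12,0.8,0],"roll":0,"hand":255},{"offset":[0.12,1,0],"roll":0,"hand":255},{"offset":[0.12,1,0],"roll":0,"hand":255}]}}

```text
time_s: 11.82
tool_pos: [0.4722, 0.1428, -0.0123]
eef_rot: [3.138, 0.001, -3.102]
force: [-0.2, 0.4, 0.8]
grip_width: -0.001
grip_force: 0.0
```

```bash
python3 -c "
from h import *
plan([.637,.1415,-.013],3.175); p,S=tip()
cv2.imwrite('pics/left.png',cv2.resize(p[110:260,170:370],(640,480),interpolation=2))"
```

```text
t 11.8167 tcp [ 0.4722  0.1428 -0.0123] yaw [ 3.138e+00  1.000e-03 -3.102e+00] F [-0.2  0.4  0.8] w -0.001
offset [-1.097 -0.053  0.006] roll 0.004
tip rows 175 [0.4803 0.1392 0.0346] lowest z 0.0301
```

View pics/left.png

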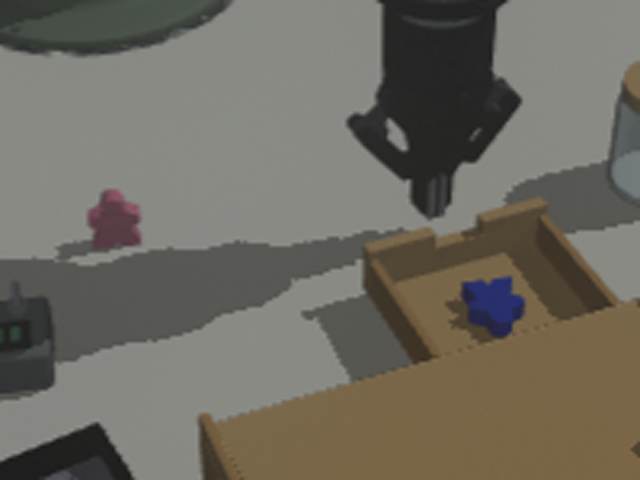

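The right drawer is hidden behind the organiser's front, so it's shut. The fingertips (crop 432,212) stand before the left drawer's notch (455,240). Now I'll push it with the tips 5 mm lower.

Request:
{"method": "servo_tool", "body": {"rows": [{"offset":[-0.05,-0.02,0.02],"roll":0,"hand":255},{"offset":[-0.1,-0.03,0.035],"roll":0,"hand":255},{"offset":[-0.15,-0.03,0.035],"roll":0,"hand":255},{"offset":[-0.2,-0.03,0.035],"roll":0,"hand":255},{"offset":[-0.24,-0.03,0.035],"roll":0,"hand":255},{"offset":[-0.28,-0.03,0.035],"roll":0,"hand":255},{"offset":[-0.32,-0.03,0.035],"roll":0,"hand":255},{"offset":[-0.36,-0.03,0.035],"roll":0,"hand":255},{"offset":[-0.4,-0.03,0.035],"roll":0,"hand":255},{"offset":[-0.44,-0.03,0.035],"roll":0,"hand":255},{"offset":[-0.48,-0.03,0.035],"roll":0,"hand":255},{"offset":[-0.52,-0.03,0.035],"roll":0,"hand":255},{"offset":[-0.56,-0.03,0.035],"roll":0,"hand":255},{"offset":[-0.6,-0.03,0.035],"roll":0,"hand":255},{"offset":[-0.64,-0.03,0.035],"roll":0,"hand":255},{"offset":[-0.68,-0.03,0.035],"roll":0,"hand":255},{"offset":[-0.72,-0.03,0.035],"roll":0,"hand":255},{"offset":[-0.76,-0.03,0.035],"roll":0,"hand":255},{"offset":[-0.8,-0.03,0.035],"roll":0,"hand":255},{"offset":[-0.8,-0.03,0.035],"roll":0,"hand":255}]}}

```text
time_s: 13.53
tool_pos: [0.5933, 0.1356, -0.0176]
eef_rot: [3.141, 0.001, -3.108]
force: [-0.4, 0.1, 0.8]
grip_width: 0.003
grip_force: 0.0
```

Request:
{"method": "servo_tool", "body": {"rows": [{"offset":[-0.04,0,0],"roll":0,"hand":255},{"offset":[-0.08,0,0],"roll":0,"hand":255},{"offset":[-0.12,0,0],"roll":0,"hand":255},{"offset":[-0.16,0,0],"roll":0,"hand":255},{"offset":[-0.19,0,0],"roll":0,"hand":255},{"offset":[-0.21,0,0],"roll":0,"hand":255},{"offset":[-0.23,0,0],"roll":0,"hand":255},{"offset":[-0.24,0,0],"roll":0,"hand":255},{"offset":[-0.25,0,0],"roll":0,"hand":255},{"offset":[-0.25,0,0],"roll":0,"hand":255}]}}

```text
time_s: 14.37
tool_pos: [0.6296, 0.1368, -0.0176]
eef_rot: [-3.142, 0.0, -3.108]
force: [-0.4, 0.2, 0.4]
grip_width: -0.001
grip_force: 0.0
```

Now small steps of about 3 mm each to the stop.

Request:
{"method": "servo_tool", "body": {"rows": [{"offset":[-0.01,0,0],"roll":0,"hand":255},{"offset":[-0.02,0,0],"roll":0,"hand":255},{"offset":[-0.03,0,0],"roll":0,"hand":255},{"offset":[-0.03,0,0],"roll":0,"hand":255}]}}

```text
time_s: 14.7
tool_pos: [0.6342, 0.1369, -0.0176]
eef_rot: [-3.142, 0.0, -3.108]
force: [0.7, -1.1, -0.7]
grip_width: 0.002
grip_force: 0.0
```

Request:
{"method": "servo_tool", "body": {"rows": [{"offset":[-0.01,0,0],"roll":0,"hand":255},{"offset":[-0.02,0,0],"roll":0,"hand":255},{"offset":[-0.02,0,0],"roll":0,"hand":255}]}}

```text
time_s: 14.95
tool_pos: [0.6361, 0.1369, -0.018]
eef_rot: [-3.141, -0.002, -3.108]
force: [-5.6, -0.1, 1.6]
grip_width: 0.003
grip_force: 0.0
```

Request:
{"method": "servo_tool", "body": {"rows": [{"offset":[-0.01,0,0],"roll":0,"hand":255},{"offset":[-0.015,0,0],"roll":0,"hand":255},{"offset":[-0.015,0,0],"roll":0,"hand":255}]}}

```text
time_s: 15.2
tool_pos: [0.6359, 0.1369, -0.0185]
eef_rot: [-3.141, -0.006, -3.108]
force: [-20.1, -0.3, 5.7]
grip_width: 0.004
grip_force: 0.0
```

Request:
{"method": "servo_tool", "body": {"rows": [{"offset":[0.1,0,0],"roll":0,"hand":255},{"offset":[0.3,0,0],"roll":0,"hand":255},{"offset":[0.5,0,0],"roll":0,"hand":255},{"offset":[0.7,0,0],"roll":0,"hand":255},{"offset":[0.9,0,-0.2],"roll":0,"hand":255},{"offset":[1,0,-0.4],"roll":0,"hand":255},{"offset":[1,0,-0.6],"roll":0,"hand":255},{"offset":[1,0,-0.6],"roll":0,"hand":255}]}}

```text
time_s: 15.87
tool_pos: [0.4911, 0.1329, 0.0772]
eef_rot: [3.139, 0.006, -3.108]
force: [1.1, 0.9, 0.1]
grip_width: 0.003
grip_force: 0.0
```

Run:
```python
from h import *
plan([.45,.14,.1]); p,d=robot.snapshot("top"); C=cloud("top",d)
p0=np.load("top0.npz")["p"]
for u in range(192,294,6):
    r=[i for i in range(140,215) if C[i,u,2]>.03]
    print(u,C[max(r),u].round(3), end=";") if r else None
cv2.imwrite("pics/end.png",cv2.resize(p[85:275,110:390],(800,543),interpolation=2))
```

```text
t 15.8667 tcp [0.4911 0.1329 0.0772] yaw [ 3.139  0.006 -3.108] F [1.1 0.9 0.1] w 0.003
offset [ 0.272  0.057 -0.153] roll None
192 [0.423 0.108 0.627];198 [0.422 0.1   0.63 ];204 [0.422 0.093 0.631];210 [0.423 0.085 0.628];216 [0.424 0.078 0.624];222 [0.425 0.071 0.617];228 [0.427 0.065 0.601];234 [0.433 0.059 0.566];240 [0.65  0.072 0.039];246 [0.649 0.056 0.031];252 [0.649 0.039 0.041];258 [0.65  0.023 0.038];264 [0.649 0.007 0.042];270 [ 0.651 -0.01   0.034];276 [ 0.651 -0.026  0.036];282 [0.338 0.028 1.157];288 [ 0.652 -0.059  0.032];
```

View pics/end.png

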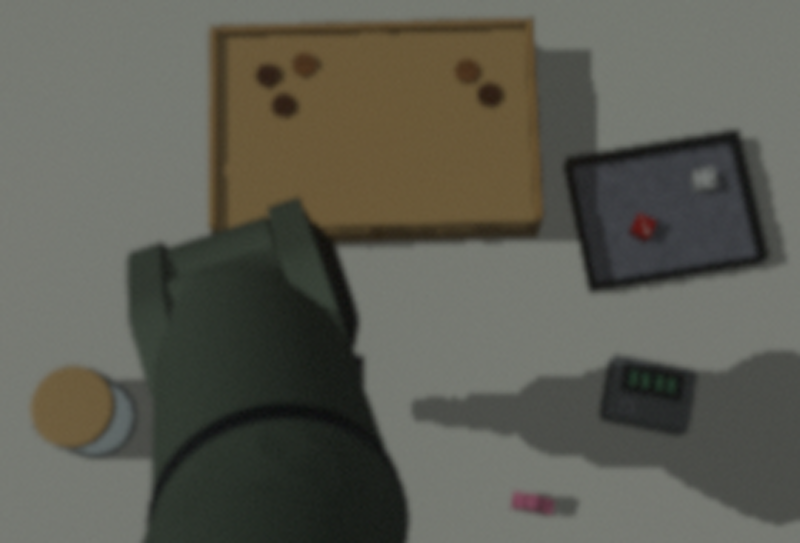

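The right drawer's front lies on the organiser's face line, and the jar, timer and tray stand as before. The arm hides the left drawer in this view. Its stop came at TCP x = 0.636 with 20 N; allowing for the organiser's yaw, the right drawer's stop predicts 0.637, so both are shut. I'm handing in.

```bash
python3 -c "
from h import *
print(robot.job_done())"
```

```text
the job is handed in; nothing more can be done
None
```

The job is handed in: I tipped the red meeple flat in the right drawer, then pushed both drawers in to their stops. No verdict came back, and the left drawer's flush rests on its stop force and position because the arm hid it in the last picture.

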